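# Find the lid that threads onto the chilli jar

### The arm

A 7-joint arm with a two-finger parallel gripper is mounted at the origin on the work surface. World frame = base frame: x ahead of the robot, y to its left, z up, the work surface at z = 0. Lengths are in m, angles in rad, forces in N, time in s.
With the tool pointing down it reaches from about 0.4 to 0.9 m from the base axis. Payload 5.5 kg.
Tool frame: the origin (TCP) lies between the finger pads; the fingertips stand 22 mm ahead of it and the grasp point (between the pads) lies 3 mm ahead of it; z points along the fingers, y is the line along which they close (so a half turn about z gives the same grasp; the last joint's range is limited). The gripper opens to 92 mm and grips with 3 to 60 N. Pads are 19 mm wide; open, the fingers measure 130 mm over their backs; the gripper's body (75 mm by 190 mm) begins 47 mm behind the grasp point.
Start: joints at [-0.919, 0.501, -0.427, 1.55, 0.221, 1.138, -0.21], TCP at [0.246, 0.602, 0.227] pointing down, gripper open.
Joint ranges: [-2.88, 2.88], [-0.31, 2.03], [-1.54, 1.56], [0.2, 2.42], [-1.41, 4.55], [0.19, 2.02], [-2.57, 2.57]. Speed limits (rad/s): [2.57, 2.57, 3.14, 3.14, 3.14, 3.14, 3.14].

### API

Orientations are given as a rotation vector (axis times angle).
In Python, from cell import manip, optics gives the robot as it stands.
- The arm moves only by the tool arm_command, never from a script. Its argument "steps" is text: rows parted by semicolons, each of 4 numbers parted by spaces: the shift along the tool's x, y, z as a fraction of full scale, then the turn about the tool's z as a fraction of full scale. A call has 1 to 5 rows; each row is the pose to reach, as a shift and turn from the pose commanded when the call began, along the tool's axes at that moment; what a row does not reach only later rows make up. Full scale, the value 1, is 0.15 m for a shift and 90 degrees for a turn. A row lasts 1/8 s, in which the tool goes at most 62.5 mm and 10.7 degrees, less where a joint would pass 70% of its speed; a pose out of reach is approached as far as the arm can. A call with a number of a shift or a turn outside -1 to 1 is refused whole. A call with a gripper value outside its range is refused whole. "jaw" is the closure, from 0 (fully open) to 1 (shut), set as the call begins (left out, the last holds). The fingers move at their own pace and stop on an object; "force" is the grip in N (left out, the last holds). Time passes only in rows, so rows that repeat a pose let the fingers close. It gives the time, the measured TCP pose, the force, the opening and the grip force at its end, in the units of the state.
- manip.observe(): the state, without advancing time (a new reading comes with each control period).
- optics.camera(name): name is "scene" or "top" or "wrist"; returns (picture, depth): 384x512x3 uint8, red, green, blue; 384x512 float32, m along the optical axis (not along the pixel's ray), 0 where there is no reading.
- optics.camera_info(name): a dict with "intrinsics" (3x3 intrinsics, pixels), "k1" (the pictures are not rectified: a ray, as slopes to the right and down, at radius r is drawn at 1 + k1 r^2 times it, then the intrinsics apply), "eye" and "attitude" of the camera in the world. Camera axes: x right, y up, looking along -z (the intrinsics and any distortion apply to the point x, -y, -z); pixel columns grow to the right and rows downward; lengths in m; the calibration is good to about 2 mm. A picture is of the moment at which its call begins: read the wrist's pose just before it. camera_info takes no time and is no camera call; for the wrist camera it gives the pose at the moment of the call.
- manip.close_job(): hands the job in; it is judged then, once.
The state is a dict: "time": time; "joint_pos": joint angles; "joint_velocities": joint speeds; "tau": joint torques, N m; "tool_pos": TCP position; "tcp_rot": TCP orientation; "wrist_force": force on the tool from outside, world axes, zero at the start; "ft_torque": the same for the moment, N m; "gripper_width": opening from 0.0 (shut) to 1.0 (fully open); "grasp_force": force on a finger pad.
Only numpy, scipy, OpenCV 4.12 (cv2) and the standard library are available. Lean on these libraries where they do the work, as an engineer would, in place of code of your own. Each camera call takes 0.05 s, during which the arm holds its last target. There are 200 camera calls.

### The job

Close the jar of red chillies in the blue holder with whichever of the two red lids fits it: they look alike, but only one threads onto this jar, so try them, turning clockwise, until one is screwed fully home. Leave the other red lid lying flat on the table, top up, and do not disturb the small white lid, the tape, the closed jar, the spoon or the marker.

Things in the scene. Friction and masses are not known exactly. Their poses are not given: they have to be found in the camera images.
- jar: open glass jar of red chillies, fixed upright in a low blue holder with two jaws; it cannot move. Body 72 mm across up to 73 mm above the table, then a sloping shoulder, then the neck, 40 mm across, from 82 mm up to the rim at 110 mm. Origin on its axis at table height, z up. Holder foot 92 mm across. Its yaw says nothing of where the thread starts
- jar_rim (a point): centre of the jar's rim, 110 mm above the table. The neck's top edge is bevelled and its top 5 mm plain: this centres a lid
- jar_thread (a point): on the jar's axis, 105 mm above the table, where the thread begins: a raised right-hand quick thread, 48 mm outer diameter, with three or four evenly spaced entries (it differs from run to run) at unknown angles. Between them its top slopes 2 mm down clockwise to the next entry; through an entry a lug drops 8 to 10 mm, until the lid's origin is at about 95 mm, then winds down 5 mm in 50 degrees
- lid_a: red lid, 56 mm across, 23 mm tall, 40 to 70 g, lying top up. Origin at the centre of its lower edge, z up. Its skirt is 20 mm deep and 51 mm wide inside, with hidden lugs at its lower edge: three broad or four narrow. Keep it level and pressed lightly down (5 to 12 N) and turn it clockwise seen from above: the lid that fits drops into the entries and winds down
- lid_b: the other red lid, alike but for the lugs. First set on the neck, a lid's origin is 103 to 105 mm above the table; the one that fits, turned 45 to 175 degrees in all, comes fully home: top on the rim, origin at 90 mm, a firm stop, and it stays. The other binds (a twist of 0.3 Nm or more) or rides 6 mm or more above home; forced, it goes on crooked. Turn it back a little, lift it off. Which fits differs from run to run
- other_jar: bystander: a second open jar of the same shape, with green chillies, in a yellow holder, fixed; origin on its axis at table height, rim at 110 mm. Not to be closed
- small_lid: bystander: small white lid, 38 mm across, 14 mm tall, far too small for the jar; origin at the centre of its underside
- tape: bystander: roll of blue tape lying flat, 90 mm across, 25 mm tall; origin at the centre of its underside
- full_jar: bystander: closed jar with a brass lid, 68 mm across, 110 mm tall; origin at the centre of its underside
- spoon: bystander: metal spoon, 170 mm long, lying along its x axis
- marker: bystander: black marker with a red cap, about 140 mm long and 14 mm thick, lying along its x axis
Not all that is in view belongs to the job. What is shaped like the lid_b but black is not meant. What is shaped like the lid_a but black is not meant.

How it is judged:
At the end, for the whole second after the job is handed in: One red lid is fully home on the chilli jar: its origin within 3 mm of the jar's axis and no more than 2 mm above its home height of 90 mm, level within 0.05 rad and at rest. The other red lid lies flat on the table, top up (((horizontal distance between lid_a and jar_rim below 0.003 m and z of lid_a in the frame of jar between 0.086 and 0.092 m and angle between lid_a's own z axis and vertical below 0.05 rad and linear speed of lid_a below 0.02 m/s and angular speed of lid_a below 0.3 rad/s and height (world z) of lid_b between -0.005 and 0.005 m and angle between lid_b's own z axis and vertical below 0.1 rad) or (horizontal distance between lid_b and jar_rim below 0.003 m and z of lid_b in the frame of jar between 0.086 and 0.092 m and angle between lid_b's own z axis and vertical below 0.05 rad and linear speed of lid_b below 0.02 m/s and angular speed of lid_b below 0.3 rad/s and height (world z) of lid_a between -0.005 and 0.005 m and angle between lid_a's own z axis and vertical below 0.1 rad))); the robot touches nothing.
It fails at once if the small white lid is pushed more than 30 mm (distance of small_lid from where it was at the start of the episode above 0.03 m).
It fails at once if the roll of blue tape is pushed more than 30 mm (distance of tape from where it was at the start of the episode above 0.03 m).
It fails at once if the closed jar is pushed more than 30 mm (distance of full_jar from where it was at the start of the episode above 0.03 m).
It fails at once if the spoon is pushed more than 30 mm (distance of spoon from where it was at the start of the episode above 0.03 m).
It fails at once if the marker is pushed more than 30 mm (distance of marker from where it was at the start of the episode above 0.03 m).
It also fails if it takes over 72 s, if anything falls off the work surface, if the arm or the gripper's body presses on something with over 40 N, if the wrist force passes 120 N, or if a joint passes its speed limit or range.

## Working session

There is one attempt and no reset: what is moved stays moved. The work goes in short steps, Python scripts to look and compute and a tool call to move; the robot and the scene stay as the last step left them, time stands still between calls to the robot, and variables do not carry over. Pictures are saved under pics/ and viewed, at most 10 in all, crops included, and the job is handed in when it is done.

Besides the shell and the picture viewer there is one more tool, called as name(argument=value, ...), one argument or row to a line, values as JSON. arm_command: Moves the arm, as the interface text tells. Its arguments: {"type":"object","properties":{"steps":{"type":"string"},"jaw":{"type":"number"},"force":{"type":"number"}},"required":["steps"]}

```bash
mkdir -p pics; ls; cat > h.py <<'E'
import numpy as np, cv2
from scipy.spatial.transform import Rotation as R
from cell import manip, optics
def cloud(name):
    i=optics.camera_info(name); im,d=optics.camera(name)
    K=np.array(i["intrinsics"]); k1=i["k1"]
    v,u=np.mgrid[0:384,0:512].astype(np.float32)
    p=cv2.undistortPoints(np.stack([u.ravel(),v.ravel()],1)[:,None].astype(np.float64),K,np.array([k1,0,0,0.])).reshape(384,512,2)
    c=np.stack([p[...,0]*d,-p[...,1]*d,-d],-1)
    a=np.array(i["attitude"]); Rm=a if a.shape==(3,3) else (R.from_rotvec(a).as_matrix() if a.size==3 else R.from_quat(a).as_matrix())
    w=c@Rm.T+np.array(i["eye"]); w[d==0]=np.nan
    return im,d,w
def red(im):
    h=cv2.cvtColor(im,cv2.COLOR_RGB2HSV)
    return (((h[...,0]<8)|(h[...,0]>172))&(h[...,1]>130)&(h[...,2]>60)).astype(np.uint8)
E
python3 - <<'E'
from h import *
print(optics.camera_info("top")); print(optics.camera_info("wrist")); print(manip.observe())
ims=[]
for n in("top","scene"):
    im,d,w=cloud(n); ims.append(im); cv2.imwrite(f"pics/{n}0.png",im[...,::-1])
    nn,l,s,c=cv2.connectedComponentsWithStats(red(im))
    for k in range(1,nn):
        if s[k,4]>60:
            q=w[l==k]; print(n,c[k].round(),s[k],np.nanmedian(q,0).round(3),np.nanmin(q,0).round(3),np.nanmax(q,0).round(3))
E
```

```text
pics
{'intrinsics': array([[433.05884937,   0.        , 247.10966877],
       [  0.        , 433.05884937, 193.59458086],
       [  0.        ,   0.        ,   1.        ]]), 'k1': 0.0318292644429525, 'eye': array([0.41629929, 0.00695222, 1.31239362]), 'attitude': array([ 0.09787442, -0.09131425, -1.56150561])}
{'intrinsics': array([[319.83611261,   0.        , 255.56884813],
       [  0.        , 319.83611261, 197.39015649],
       [  0.        ,   0.        ,   1.        ]]), 'k1': -0.09036327359767785, 'eye': array([0.18321402, 0.62590764, 0.38382646]), 'attitude': array([-0.22394013, -0.14890771,  1.17766003])}
{'time': 0.0, 'joint_pos': array([-0.91880009,  0.5018431 , -0.42678179,  1.55146396,  0.22080281,
        1.13830851, -0.21028008]), 'joint_velocities': array([ 0.00028106,  0.00104376, -0.00017501, -0.00062738, -0.00083224,
        0.00022486,  0.00093789]), 'tau': array([-7.19617110e-04, -5.66586328e+01, -5.81643999e+00, -2.79120004e+01,
       -6.86583272e-02,  3.04706697e-02,  1.70758085e-04]), 'tool_pos': array([0.24617603, 0.60080907, 0.2259747 ]), 'tcp_rot': array(
[... 1098 characters left out ...]
0.521 0.24  0.023] [ 0.492  0.217 -0.   ] [0.546 0.276 0.027]
scene [353. 256.] [333 236  37  48 423] [0.851 0.059 0.037] [ 0.809 -0.003  0.002] [0.882 0.132 0.053]
scene [107. 248.] [100 241  15  14 167] [ 0.333 -0.249  0.023] [ 0.311 -0.268  0.019] [ 0.351 -0.231  0.027]
scene [139. 265.] [127 254  25  24 436] [ 0.432 -0.239  0.023] [ 0.401 -0.265  0.002] [ 0.456 -0.21   0.027]
scene [365. 262.] [361 258  12  10  65] [0.882 0.074 0.025] [0.871 0.057 0.018] [0.893 0.096 0.032]
scene [323. 294.] [313 279  21  31 213] [ 0.835 -0.066  0.03 ] [ 0.809 -0.087  0.001] [ 0.861 -0.004  0.043]
scene [330. 315.] [301 304  53  25 361] [ 0.875 -0.1    0.039] [ 0.809 -0.126  0.003] [ 0.922 -0.058  0.049]
```

View pics/top0.png

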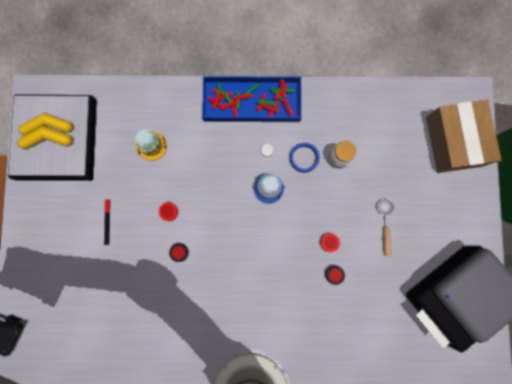

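View pics/scene0.png

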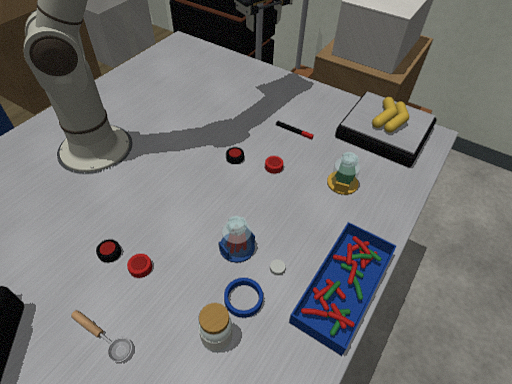

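The red lids are at top (168,211) and (330,242). Look-alikes to avoid are the black-skirted lids at (178,252) and (335,275), and the chillies in the tray at (227,101). The target jar is in the blue holder at (268,186), and the yellow-holder jar at (150,145) is not for closing. Next I'll do a close crop check and measure the jar and lids.

```bash
python3 - <<'E'
from h import *
im,d,w=cloud("top")
cr=lambda u,v:cv2.resize(im[v-28:v+28,u-35:u+35],(350,280),interpolation=cv2.INTER_CUBIC)
cv2.imwrite("pics/crop.png",np.vstack([np.hstack([cr(172,228),cr(332,256)]),np.hstack([cr(268,186),cr(150,145)])])[...,::-1])
def circ(m,n):
    p=w[m]; p=p[~np.isnan(p).any(1)]
    (c,r)=cv2.minEnclosingCircle(p[:,:2].astype(np.float32)); print(n,len(p),np.round(c,4),round(r,4),np.median(p,0).round(4))
for n in("top","scene"):
    im,d,w=cloud(n); h=cv2.cvtColor(im,cv2.COLOR_RGB2HSV)
    R_=red(im)>0; z=w[...,2]
    near=lambda x,y,r:np.hypot(w[...,0]-x,w[...,1]-y)<r
    for nm,x,y in(("L1",.518,.248),("L2",.431,-.233)): circ(R_&near(x,y,.04)&(z>.015),n+nm)
    blue=(h[...,0]>95)&(h[...,0]<130)&(h[...,1]>130)
    u0=near(.58,-.04,.09)
    l=cv2.connectedComponents((blue&u0).astype(np.uint8))[1]
    circ(blue&u0&(z<.03),n+"foot"); 
    hi=u0&(z>.085)&(z<.13); circ(hi,n+"neck") if hi.sum()>3 else print("no neck")
    hi=u0&(z>.103)&(z<.116); circ(hi,n+"rim") if hi.sum()>3 else print("no rim")
print(R.from_rotvec(manip.observe()["tcp_rot"]).as_matrix().round(4))
E
```

```text
topL1 270 [0.5182 0.249 ] 0.0277 [0.5184 0.2489 0.0231]
topL2 267 [ 0.4296 -0.2331] 0.0273 [ 0.4301 -0.2325  0.0225]
topfoot 103 [ 0.5779 -0.047 ] 0.0375 [ 0.5594 -0.0411  0.008 ]
topneck 232 [ 0.5918 -0.0524] 0.0244 [ 0.5898 -0.0515  0.1084]
toprim 188 [ 0.5922 -0.0518] 0.0238 [ 0.592  -0.0515  0.1087]
sceneL1 202 [0.5179 0.2459] 0.0281 [0.5195 0.2436 0.0232]
sceneL2 395 [ 0.4277 -0.2365] 0.0287 [ 0.4307 -0.2375  0.0229]
scenefoot 262 [ 0.594 -0.056] 0.0453 [ 0.6173 -0.0786  0.009 ]
sceneneck 331 [ 0.5892 -0.0532] 0.0248 [ 0.5938 -0.0589  0.1077]
scenerim 252 [ 0.5892 -0.0532] 0.0248 [ 0.5914 -0.056   0.1094]
[[-9.254e-01  3.790e-01 -4.000e-04]
 [ 3.790e-01  9.254e-01 -8.000e-04]
 [ 1.000e-04 -8.000e-04 -1.000e+00]]
```

View pics/crop.png

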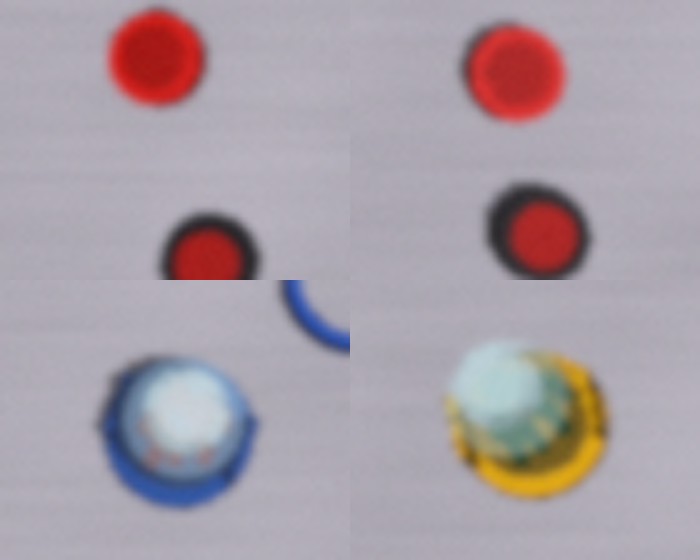

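The crop confirms both red lids are red to the edge, with black-skirted ones beside them. The blue-holder jar is the red one. Measured: L1 (0.518,0.248), L2 (0.430,-0.234), jar about (0.590,-0.053). Moving to above L1.

arm_command(
  steps="-0.33 -0.19 0 0;-0.66 -0.38 0 0;-0.9 -0.52 0 0;-0.9 -0.52 0 0",
  jaw=0,
)

```text
time: 0.75
tool_pos: [0.3456, 0.4743, 0.2268]
tcp_rot: [0.618, 3.078, -0.003]
wrist_force: [-0.9, 1.0, -0.0]
gripper_width: 1.0
grasp_force: 0.0
```

arm_command(
  steps="-0.33 -0.19 0 0;-0.66 -0.38 0.2 0;-0.9 -0.52 0.3 0;-0.9 -0.52 0.3 0",
)

```text
time: 1.25
tool_pos: [0.4388, 0.3508, 0.1803]
tcp_rot: [-0.616, -3.08, 0.006]
wrist_force: [-0.4, 0.3, -0.5]
gripper_width: 1.002
grasp_force: 0.0
```

arm_command(
  steps="-0.35 -0.2 0 0;-0.7 -0.4 0.1 0;-0.77 -0.45 0.2 0;-0.77 -0.45 0.2 0;-0.77 -0.45 0.2 0",
)

```text
time: 1.88
tool_pos: [0.517, 0.2518, 0.1525]
tcp_rot: [-0.601, -3.083, -0.003]
wrist_force: [0.5, 0.2, 0.6]
gripper_width: 0.998
grasp_force: 0.0
```

```bash
cat >> h.py <<'E'
def delta(x,y,z):
    s=manip.observe(); Rm=R.from_rotvec(s["tcp_rot"]).as_matrix()
    print("t",round(s["time"],2),"tcp",s["tool_pos"].round(4),"q",s["joint_pos"].round(2)); print(Rm.round(3).tolist())
    print("frac",((np.array([x,y,z])-s["tool_pos"])@Rm/.15).round(4),"F",s["wrist_force"].round(1),"T",s["ft_torque"].round(2),"w",round(s["gripper_width"],3),"g",round(s["grasp_force"],1))
def circ(w,m,n=""):
    p=w[m]; p=p[~np.isnan(p).any(1)]
    c,r=cv2.minEnclosingCircle(p[:,:2].astype(np.float32)); print(n,len(p),np.round(c,4),round(r,4),np.median(p,0).round(4)); return c
E
python3 - <<'E'
from h import *
im,d,w=cloud("wrist"); cv2.imwrite("pics/w1.png",im[...,::-1])
m=(red(im)>0)&(np.hypot(w[...,0]-.518,w[...,1]-.248)<.045)&(w[...,2]>.012)&(w[...,2]<.035)
c=circ(w,m,"L1"); delta(*c,.025)
E
```

```text
L1 2781 [0.5163 0.2496] 0.0279 [0.5151 0.2501 0.0235]
t 1.93 tcp [0.5172 0.2517 0.1527] q [-0.26  0.44 -0.3   1.81  0.15  0.91  0.56]
[[-0.927, 0.375, 0.0], [0.375, 0.927, 0.002], [0.0, 0.002, -1.0]]
frac [-2.000e-04 -1.720e-02  8.516e-01] F [-0.7  0.  -0.6] T [ 0.    0.06 -0.03] w 0.999 g 0.0
```

arm_command(
  steps="0 -0.01 0.3 0;0 -0.015 0.6 0;0 -0.015 0.8 0;0 -0.015 0.85 0;0 -0.015 0.85 0",
)

```text
time: 2.55
tool_pos: [0.5174, 0.2479, 0.0252]
tcp_rot: [0.604, 3.083, 0.001]
wrist_force: [-0.7, -0.3, 0.3]
gripper_width: 1.003
grasp_force: 0.0
```

arm_command(
  steps="0 0 0 0;0 0 0 0;0 0 0 0;0 0 0 0;0 0 0 0",
  jaw=1,
  force=30,
)

```text
time: 3.18
tool_pos: [0.5176, 0.2464, 0.0246]
tcp_rot: [0.607, 3.082, 0.0]
wrist_force: [0.7, -0.3, -0.3]
gripper_width: 0.508
grasp_force: 0.0
```

arm_command(
  steps="0 0 -0.3 0;0 0 -0.7 0;0 0 -0.9 0;0 0 -0.9 0",
)

```text
time: 3.68
tool_pos: [0.5195, 0.2475, 0.1626]
tcp_rot: [0.606, 3.078, 0.005]
wrist_force: [-0.0, -0.1, -0.1]
gripper_width: 0.069
grasp_force: 0.0
```

```bash
python3 - <<'E'
from h import *
delta(.59,-.053,.17)
im,d,w=cloud("wrist"); cv2.imwrite("pics/w2.png",im[...,::-1])
m=(red(im)>0)&(w[...,2]>.1)
c=circ(w,m,"lid held")
E
```

```text
t 3.67 tcp [0.5195 0.2475 0.1626] q [-0.25  0.42 -0.3   1.81  0.15  0.93  0.56]
[[-0.925, 0.379, 0.005], [0.379, 0.925, 0.002], [-0.004, 0.004, -1.0]]
frac [-1.1948 -1.6751 -0.0516] F [-0.  -0.1 -0.1] T [-0.02 -0.09 -0.02] w 0.069 g 0.0
lid held 0 [0. 0.] 0.0 [nan nan nan]
  return _methods._mean(a, axis=axis, dtype=dtype,
  ret = um.true_divide(
```

View pics/w2.png

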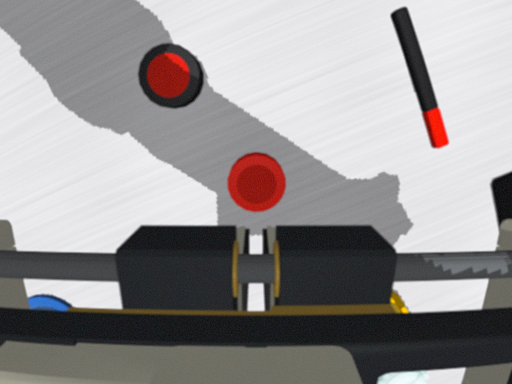

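The picture shows the fingers closed empty at (257,265) and the lid still flat on the table at (257,182). I need to re-measure its position.

```bash
python3 - <<'E'
from h import *
i0=optics.camera_info("wrist");s=manip.observe()
Rm=R.from_rotvec(s["tcp_rot"]).as_matrix();print("cam in tool",(i0["eye"]-s["tool_pos"])@Rm,"camaxes in tool",(Rm.T@R.from_rotvec(i0["attitude"]).as_matrix()).round(3).tolist())
for n in("wrist","top","scene"):
    im,d,w=cloud(n)
    m=(red(im)>0)&(np.hypot(w[...,0]-.518,w[...,1]-.248)<.075)&(w[...,2]>.012)&(w[...,2]<.035)
    if m.sum()>5: circ(w,m,n)
delta(.517,.249,.025)
E
```

```text
cam in tool [ 0.06780963 -0.0009566  -0.15784648] camaxes in tool [[0.002, 0.968, 0.251], [1.0, -0.002, -0.001], [-0.001, 0.251, -0.968]]
wrist 2645 [0.5163 0.2495] 0.028 [0.5149 0.2499 0.0235]
scene 216 [0.5166 0.2469] 0.0283 [0.5195 0.2422 0.0231]
t 3.88 tcp [0.5165 0.2458 0.158 ] q [-0.25  0.43 -0.3   1.81  0.15  0.93  0.56]
[[-0.925, 0.379, -0.003], [0.379, 0.925, -0.001], [0.002, -0.002, -1.0]]
frac [0.0033 0.0227 0.8867] F [ 0.4 -1.3 -0.2] T [-0.04 -0.08 -0.01] w 0.005 g 0.0
```

arm_command(
  steps="0 0.02 0 0;0 0.02 0 0;0 0.02 0 0;0 0.02 0 0;0 0.02 0 0",
  jaw=0,
)

```text
time: 4.5
tool_pos: [0.5187, 0.2492, 0.1595]
tcp_rot: [0.607, 3.082, 0.0]
wrist_force: [-0.5, -0.1, -1.2]
gripper_width: 0.501
grasp_force: 0.0
```

arm_command(
  steps="0 0 0 0;0 0 0 0;0 0 0.3 0;0 0 0.6 0;0 0 0.7 0",
)

```text
time: 5.12
tool_pos: [0.5167, 0.2482, 0.052]
tcp_rot: [-0.606, -3.079, 0.005]
wrist_force: [0.1, -0.1, 0.7]
gripper_width: 0.989
grasp_force: 0.0
```

```bash
python3 - <<'E'
from h import *
delta(.5163,.2495,.025)
im,d,w=cloud("wrist"); cv2.imwrite("pics/w3.png",im[...,::-1])
E
```

```text
t 5.12 tcp [0.5167 0.2482 0.052 ] q [-0.29  0.58 -0.26  1.87  0.22  0.73  0.51]
[[-0.925, 0.379, -0.004], [0.379, 0.925, -0.002], [0.003, -0.004, -1.0]]
frac [0.0051 0.0078 0.1797] F [ 0.1 -0.1  0.7] T [-0.02  0.   -0.03] w 0.989 g 0.0
```

View pics/w3.png

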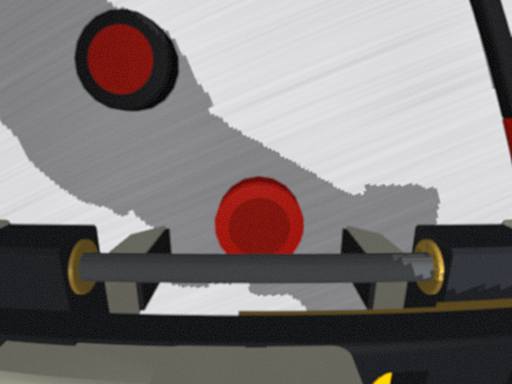

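The lid sits between the fingers at (259,222), well centred, so the first close simply needed longer. Descend and close for longer.

arm_command(
  steps="0.005 0.008 0.1 0;0.005 0.008 0.18 0;0.005 0.008 0.18 0",
)

```text
time: 5.55
tool_pos: [0.5181, 0.2505, 0.0271]
tcp_rot: [-0.607, -3.082, 0.001]
wrist_force: [0.2, -0.6, 0.5]
gripper_width: 1.0
grasp_force: 0.0
```

arm_command(
  steps="0 0 0 0;0 0 0 0;0 0 0 0;0 0 0 0;0 0 0 0",
  jaw=1,
  force=30,
)

```text
time: 6.18
tool_pos: [0.5185, 0.2507, 0.0276]
tcp_rot: [0.607, 3.082, 0.0]
wrist_force: [0.2, 0.7, -0.2]
gripper_width: 0.508
grasp_force: 0.0
```

arm_command(
  steps="0 0 0 0;0 0 0 0",
)

```text
time: 6.42
tool_pos: [0.5184, 0.2506, 0.0275]
tcp_rot: [-0.607, -3.082, -0.0]
wrist_force: [0.4, -0.4, 0.3]
gripper_width: 0.288
grasp_force: 0.0
```

```bash
python3 - <<'E'
from h import *
im,d,w=cloud("wrist"); im2,_,w2=cloud("scene")
c=cv2.resize(im2[110:210,215:335],(480,400),interpolation=cv2.INTER_CUBIC)
cv2.imwrite("pics/w4.png",np.hstack([cv2.resize(im,(310,400)),c])[...,::-1])
for n,i,ww in(("wrist",im,w),("scene",im2,w2)):
    m=(red(i)>0)&(np.hypot(ww[...,0]-.518,ww[...,1]-.248)<.075)&(ww[...,2]>.012)&(ww[...,2]<.06)
    print(m.sum()); 
    if m.sum()>5: circ(ww,m,n)
delta(.5163,.2495,.025)
E
```

```text
4445
wrist 4445 [0.5162 0.2495] 0.0281 [0.5052 0.254  0.0234]
145
scene 145 [0.518  0.2451] 0.028 [0.5255 0.2364 0.0229]
t 6.53 tcp [0.5184 0.2507 0.0275] q [-0.3   0.62 -0.25  1.87  0.23  0.68  0.49]
[[-0.925, 0.379, -0.0], [0.379, 0.925, 0.0], [0.0, 0.0, -1.0]]
frac [ 0.0103 -0.0125  0.0166] F [-0.8  0.4 -0.1] T [-0.01 -0.02  0.03] w 0.2 g 0.0
```

View pics/w4.png

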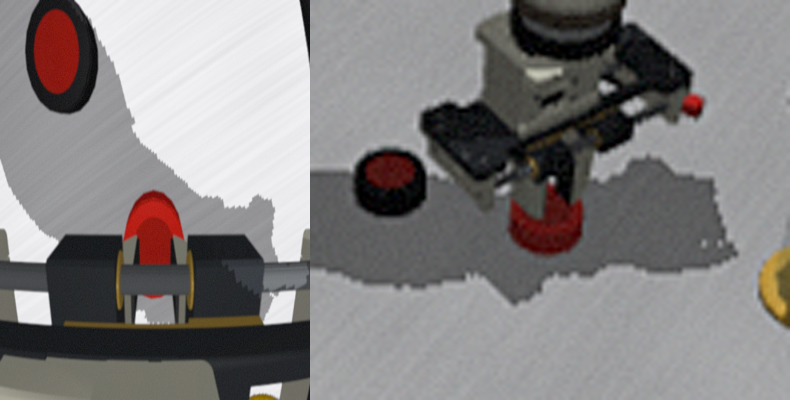

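The view shows the fingers closing above the lid's top rather than beside it: the tips are higher than the nominal 22 mm ahead implies. Checking fingertip height from depth.

```bash
python3 - <<'E'
from h import *
s=manip.observe(); Rm=R.from_rotvec(s["tcp_rot"]).as_matrix()
for n in("scene","wrist"):
    im,d,w=cloud(n); t=(w-s["tool_pos"])@Rm
    h=cv2.cvtColor(im,cv2.COLOR_RGB2HSV)
    m=(abs(t[...,0])<.025)&(abs(t[...,1])<.03)&(w[...,2]>.028)&(w[...,2]<.09)&(h[...,1]<90)
    p=t[m]; print(n,len(p)); print(np.histogram(p[:,2],bins=np.arange(-.07,.03,.005)))
    m=(abs(t[...,0])<.04)&(abs(t[...,1])<.04)&(w[...,2]>.018)&(w[...,2]<.09)&(h[...,1]<90)
    print(np.sort(w[m][:,2])[:12].round(4))
print(s["gripper_width"])
E
```

```text
scene 126
(array([ 0,  2,  1,  4,  7,  7, 15, 14, 18, 17, 13, 16,  9,  3,  0,  0,  0,
        0,  0]), array([-7.00000000e-02, -6.50000000e-02, -6.00000000e-02, -5.50000000e-02,
       -5.00000000e-02, -4.50000000e-02, -4.00000000e-02, -3.50000000e-02,
       -3.00000000e-02, -2.50000000e-02, -2.00000000e-02, -1.50000000e-02,
       -1.00000000e-02, -5.00000000e-03,  5.55111512e-17,  5.00000000e-03,
        1.00000000e-02,  1.50000000e-02,  2.00000000e-02,  2.50000000e-02]))
[0.0224 0.023  0.0237 0.0238 0.0238 0.0241 0.0253 0.026  0.028  0.0297
 0.0307 0.0309]
wrist 1435
(array([  0,  33,  82,  69, 369,  50,  12, 106, 139, 134, 142, 122, 115,
        62,   0,   0,   0,   0,   0]), array([-7.00000000e-02, -6.50000000e-02, -6.00000000e-02, -5.50000000e-02,
       -5.00000000e-02, -4.50000000e-02, -4.00000000e-02, -3.50000000e-02,
       -3.00000000e-02, -2.50000000e-02, -2.00000000e-02, -1.50000000e-02,
       -1.00000000e-02, -5.00000000e-03,  5.55111512e-17,  5.00000000e-03,
        1.00000000e-02,  1.50000000e-02,  2.00000000e-02,  2.50000000e-02]))
[0.0192 0.0196 0.0204 0.0205 0.0227 0.023  0.0271 0.028  0.0281 0.0284
 0.0284 0.0287]
0.2004707384232657
```

Depth shows the actual fingertips near the reported TCP height, so the reported TCP sits at about the tips. I'll open, then go about 20 mm lower while watching the force.

arm_command(
  steps="0.01 -0.012 -0.02 0;0.01 -0.012 -0.02 0;0.01 -0.012 -0.02 0;0.01 -0.012 -0.02 0;0.01 -0.012 -0.02 0",
  jaw=0,
)

```text
time: 7.25
tool_pos: [0.5163, 0.2495, 0.0304]
tcp_rot: [-0.607, -3.082, 0.0]
wrist_force: [1.4, -0.6, 0.4]
gripper_width: 0.61
grasp_force: 0.0
```

arm_command(
  steps="0 0 0 0;0 0 0 0;0 0 0.06 0;0 0 0.12 0;0 0 0.12 0",
)

```text
time: 7.88
tool_pos: [0.5153, 0.249, 0.0112]
tcp_rot: [-0.606, -3.081, 0.002]
wrist_force: [-0.2, 0.0, -0.0]
gripper_width: 1.001
grasp_force: 0.0
```

```bash
python3 - <<'E'
from h import *
s=manip.observe(); Rm=R.from_rotvec(s["tcp_rot"]).as_matrix()
for n in("scene","wrist"):
    im,d,w=cloud(n); t=(w-s["tool_pos"])@Rm
    h=cv2.cvtColor(im,cv2.COLOR_RGB2HSV)
    m=(abs(t[...,0])<.018)&(abs(abs(t[...,1])-.053)<.012)&(w[...,2]>.006)&(w[...,2]<.05)&(h[...,1]<90)
    p=t[m]; print(n,len(p),np.histogram(p[:,2]*1e3,bins=np.arange(-50,21,5)))
    for sg in(-1,1):
        q=p[p[:,1]*sg>0]; print(sg,len(q),np.percentile(q,[2,50,98],axis=0).round(4).tolist() if len(q) else "")
delta(.5163,.2495,.006)
E
```

```text
scene 106 (array([ 0,  0,  6, 12, 15, 19, 22, 16,  9,  4,  3,  0,  0,  0]), array([-50, -45, -40, -35, -30, -25, -20, -15, -10,  -5,   0,   5,  10,
        15,  20]))
-1 45 [[-0.0112, -0.0647, -0.0346], [-0.0089, -0.0578, -0.0197], [0.0115, -0.0491, -0.004]]
1 61 [[-0.0111, 0.0428, -0.0378], [-0.0071, 0.0471, -0.0195], [0.0106, 0.0616, 0.0002]]
wrist 2488 (array([  0,   0, 114, 447, 418, 363, 369, 318, 258, 199,   2,   0,   0,
         0]), array([-50, -45, -40, -35, -30, -25, -20, -15, -10,  -5,   0,   5,  10,
        15,  20]))
-1 1241 [[-0.0079, -0.0627, -0.0369], [0.0111, -0.0504, -0.0213], [0.0119, -0.0459, -0.0014]]
1 1247 [[-0.008, 0.0452, -0.0373], [0.0113, 0.0495, -0.0216], [0.0121, 0.0619, -0.0015]]
t 7.97 tcp [0.516  0.2495 0.0121] q [-0.31  0.64 -0.24  1.88  0.24  0.65  0.48]
[[-0.925, 0.379, -0.001], [0.379, 0.925, -0.0], [0.001, -0.001, -1.0]]
frac [-0.0017  0.0006  0.0407] F [ 0.1 -0.2  0.7] T [ 0.05 -0.01  0.01] w 1.001 g 0.0
```

Confirmed: the tips end about 0–1 mm ahead of the reported TCP. Lower another 8 mm and grip.

arm_command(
  steps="0 0 0.05 0;0 0 0.05 0",
)

```text
time: 8.22
tool_pos: [0.5159, 0.2493, 0.0044]
tcp_rot: [-0.607, -3.082, 0.001]
wrist_force: [-0.5, -0.3, -0.9]
gripper_width: 1.0
grasp_force: 0.0
```

arm_command(
  steps="0 0 0 0;0 0 0 0;0 0 0 0;0 0 0 0;0 0 0 0",
  jaw=1,
  force=30,
)

```text
time: 8.85
tool_pos: [0.5164, 0.2496, 0.0051]
tcp_rot: [0.607, 3.082, 0.0]
wrist_force: [-0.3, 0.6, 0.9]
gripper_width: 0.6
grasp_force: 30.0
```

arm_command(
  steps="0 0 0 0;0 0 0 0",
)

```text
time: 9.1
tool_pos: [0.5164, 0.2496, 0.0051]
tcp_rot: [0.607, 3.082, 0.0]
wrist_force: [0.6, 0.9, 2.2]
gripper_width: 0.605
grasp_force: 30.0
```

Gripped at 56 mm with 30 N. Lift and carry to just beyond the jar, so the wrist camera can see the rim.

arm_command(
  steps="0 0 -0.3 0;0 0 -0.7 0;0 0 -1 0;0 0 -1 0",
)

```text
time: 9.6
tool_pos: [0.519, 0.251, 0.1592]
tcp_rot: [0.606, 3.076, 0.007]
wrist_force: [-0.6, -0.5, -1.2]
gripper_width: 0.603
grasp_force: 30.0
```

arm_command(
  steps="-0.25 -0.26 -0.1 0;-0.5 -0.52 -0.2 0;-0.75 -0.78 -0.3 0;-0.81 -0.84 -0.3 0",
)

```text
time: 10.1
tool_pos: [0.5825, 0.0811, 0.1997]
tcp_rot: [0.618, 3.079, -0.004]
wrist_force: [0.3, 0.7, -0.8]
gripper_width: 0.603
grasp_force: 30.0
```

arm_command(
  steps="-0.25 -0.26 0 0;-0.5 -0.52 0 0;-0.75 -0.78 0 0;-0.81 -0.84 0 0;-0.81 -0.84 0 0",
)

```text
time: 10.72
tool_pos: [0.6449, -0.0757, 0.1983]
tcp_rot: [-0.608, -3.079, -0.001]
wrist_force: [-0.0, 0.6, -1.1]
gripper_width: 0.602
grasp_force: 30.0
```

```bash
python3 - <<'E'
from h import *
delta(.59,-.053,.12)
im,d,w=cloud("wrist"); cv2.imwrite("pics/w5.png",im[...,::-1])
z=w[...,2]; n=np.hypot(w[...,0]-.59,w[...,1]+.053)<.05
h=cv2.cvtColor(im,cv2.COLOR_RGB2HSV)
ok=n&(h[...,1]<130)
print(np.histogram(z[ok],bins=np.arange(.06,.13,.005)))
for lo,hi in((.104,.114),(.106,.116),(.06,.085)):
    if ((z>lo)&(z<hi)&ok).sum()>10: circ(w,ok&(z>lo)&(z<hi),(lo,hi))
blue=n&(h[...,0]>95)&(h[...,0]<130)&(h[...,1]>150)&(z<.02); 
if blue.sum(): circ(w,blue,"foot")
E
```

```text
t 10.72 tcp [ 0.6449 -0.0757  0.1983] q [ 0.22  0.5  -0.2   1.58  0.11  1.07  1.17]
[[-0.925, 0.38, -0.003], [0.38, 0.925, 0.001], [0.003, -0.0, -1.0]]
frac [0.3948 0.0009 0.523 ] F [-0.   0.6 -1.1] T [ 0.05  0.06 -0.06] w 0.602 g 30.0
(array([   0,    0,  751, 1571,   18,    0,   82,   53,  629, 1219, 1057,
          0,    0,    0]), array([0.06 , 0.065, 0.07 , 0.075, 0.08 , 0.085, 0.09 , 0.095, 0.1  ,
       0.105, 0.11 , 0.115, 0.12 , 0.125, 0.13 ]))
(0.104, 0.114) 2577 [ 0.5897 -0.0529] 0.0244 [ 0.5894 -0.0525  0.1098]
(0.106, 0.116) 2148 [ 0.589  -0.0533] 0.023 [ 0.5895 -0.0529  0.11  ]
(0.06, 0.085) 2340 [ 0.5897 -0.053 ] 0.0361 [ 0.5859 -0.0508  0.076 ]
foot 111 [ 0.5638 -0.0468] 0.0349 [ 0.5502 -0.0436  0.0079]
```

View pics/w5.png

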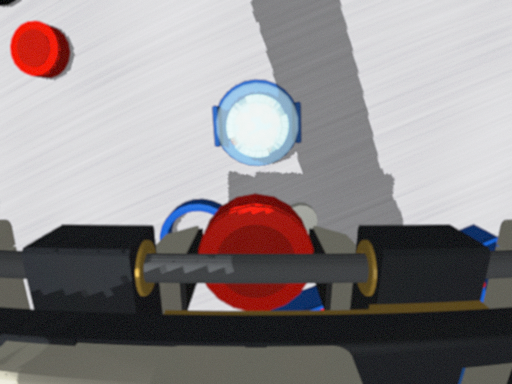

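The picture shows the held lid level at (256,252) and the jar rim at (258,125). The jar axis is at (0.5897,-0.053) with body radius 36.1 mm, matching the description. Move over the rim.

arm_command(
  steps="0.2 0 0.1 0;0.395 0 0.3 0;0.395 0 0.5 0;0.395 0 0.52 0;0.395 0 0.52 0",
)

```text
time: 11.4
tool_pos: [0.5914, -0.0517, 0.1226]
tcp_rot: [0.604, 3.083, 0.001]
wrist_force: [-0.2, -0.0, -0.0]
gripper_width: 0.608
grasp_force: 30.0
```

```bash
python3 -c "
from h import *
delta(.5897,-.053,.109)"
```

```text
t 11.4 tcp [ 0.5914 -0.0517  0.1226] q [ 0.2   0.5  -0.2   1.79  0.12  0.87  1.12]
[[-0.926, 0.377, 0.001], [0.377, 0.926, 0.001], [-0.0, 0.001, -1.0]]
frac [ 0.0071 -0.0121  0.0909] F [-0.2 -0.  -0. ] T [ 0.02 -0.05  0.02] w 0.608 g 30.0
```

arm_command(
  steps="0.006 -0.008 0.05 0;0.006 -0.008 0.085 0;0.006 -0.008 0.085 0",
)

```text
time: 11.78
tool_pos: [0.5896, -0.0537, 0.1091]
tcp_rot: [-0.607, -3.082, -0.001]
wrist_force: [-0.1, 1.6, -0.1]
gripper_width: 0.605
grasp_force: 30.0
```

arm_command(
  steps="0 0 0.01 0;0 0 0.015 0;0 0 0.015 0",
)

```text
time: 12.15
tool_pos: [0.5899, -0.0537, 0.1084]
tcp_rot: [0.606, 3.082, 0.0]
wrist_force: [-3.1, 2.3, 8.4]
gripper_width: 0.606
grasp_force: 30.0
```

```bash
python3 -c "
from h import *
delta(.5897,-.053,.109)"
```

```text
t 12.15 tcp [ 0.5899 -0.0537  0.1084] q [ 0.2   0.51 -0.2   1.8   0.13  0.84  1.12]
[[-0.925, 0.379, 0.001], [0.379, 0.925, 0.0], [-0.001, 0.0, -1.0]]
frac [ 0.0032  0.0038 -0.0038] F [-3.1  2.3  8.4] T [0.44 0.79 0.04] w 0.606 g 30.0
```

Contact at lid origin about 104 mm with 8 N. Now turn clockwise (positive about the downward tool z).

arm_command(
  steps="0.005 0 0.0 0.06;0.005 0 0.0 0.12;0.005 0 0.005 0.18;0.005 0 0.005 0.24;0.005 0 0.01 0.28",
)

```text
time: 12.78
tool_pos: [0.5901, -0.0533, 0.1075]
tcp_rot: [1.266, 2.873, 0.002]
wrist_force: [-2.7, 1.1, 11.4]
gripper_width: 0.605
grasp_force: 30.0
```

```bash
python3 -c "
from h import *
delta(.5897,-.053,.109)"
```

```text
t 12.78 tcp [ 0.5901 -0.0533  0.1075] q [ 0.12  0.51 -0.1   1.81  0.06  0.83  0.73]
[[-0.675, 0.738, 0.002], [0.738, 0.675, 0.0], [-0.002, 0.002, -1.0]]
frac [ 0.0032 -0.0004 -0.01  ] F [-2.7  1.1 11.4] T [0.28 0.72 0.22] w 0.605 g 30.0
```

arm_command(
  steps="0.003 0 0 0.08;0.003 0 0 0.16;0.003 0 0 0.22;0.003 0 0 0.28;0.003 0 0 0.3",
)

```text
time: 13.4
tool_pos: [0.5904, -0.0517, 0.1061]
tcp_rot: [1.895, 2.502, 0.004]
wrist_force: [3.3, 3.5, -1.5]
gripper_width: 0.603
grasp_force: 30.0
```

```bash
python3 -c "
from h import *
delta(.5897,-.053,.109)"
```

```text
t 13.4 tcp [ 0.5904 -0.0517  0.1061] q [ 0.03  0.51  0.01  1.81 -0.01  0.82  0.33]
[[-0.271, 0.963, 0.003], [0.963, 0.271, 0.001], [-0.0, 0.003, -1.0]]
frac [-0.0069 -0.0068 -0.0191] F [ 3.3  3.5 -1.5] T [ 0.83 -0.95  1.07] w 0.603 g 30.0
```

The twist rose to 1.07 Nm and the vertical force fell to zero: a lug may have met an entry. Back off a few degrees and press down to see whether it drops.

arm_command(
  steps="0 0 0.0 -0.04;0 0 0.015 -0.06;0 0 0.03 -0.06;0 0 0.03 -0.06",
)

```text
time: 13.9
tool_pos: [0.5894, -0.053, 0.1011]
tcp_rot: [1.782, 2.586, 0.003]
wrist_force: [3.9, 3.9, -0.4]
gripper_width: 0.604
grasp_force: 30.0
```

```bash
python3 -c "
from h import *
delta(.5897,-.053,.109)"
```

```text
t 13.9 tcp [ 0.5894 -0.053   0.1011] q [ 0.05  0.51 -0.01  1.81  0.    0.81  0.41]
[[-0.356, 0.934, 0.002], [0.934, 0.356, 0.001], [0.0, 0.002, -1.0]]
frac [-0.0009  0.0016 -0.0526] F [ 3.9  3.9 -0.4] T [ 0.88 -0.87 -0.01] w 0.604 g 30.0
```

It dropped freely to origin about 96 mm: it has entered. Press further down and then wind.

arm_command(
  steps="0.003 0.006 0.015 0;0.003 0.006 0.025 0;0.003 0.006 0.025 0",
)

```text
time: 14.28
tool_pos: [0.5897, -0.053, 0.0989]
tcp_rot: [1.782, 2.586, 0.001]
wrist_force: [-1.9, 3.2, 14.7]
gripper_width: 0.605
grasp_force: 30.0
```

```bash
python3 -c "
from h import *
delta(.5897,-.053,.109)"
```

```text
t 14.28 tcp [ 0.5897 -0.053   0.0989] q [ 0.05  0.52 -0.01  1.81  0.    0.81  0.4 ]
[[-0.356, 0.934, 0.001], [0.934, 0.356, -0.0], [-0.0, 0.001, -1.0]]
frac [ 0.0003  0.     -0.0675] F [-1.9  3.2 14.7] T [0.61 0.36 0.08] w 0.605 g 30.0
```

arm_command(
  steps="0 0 0 0.06;0 0 0 0.12;0 0 0.004 0.18;0 0 0.008 0.24;0 0 0.008 0.24",
)

```text
time: 14.9
tool_pos: [0.5899, -0.0528, 0.0971]
tcp_rot: [2.236, 2.205, 0.001]
wrist_force: [0.4, 3.9, 6.7]
gripper_width: 0.605
grasp_force: 30.0
```

```bash
python3 -c "
from h import *
delta(.5897,-.053,.095)"
```

```text
t 14.9 tcp [ 0.5899 -0.0528  0.0971] q [-0.02  0.52  0.08  1.82 -0.06  0.81  0.08]
[[0.014, 1.0, 0.001], [1.0, -0.014, -0.0], [-0.0, 0.001, -1.0]]
frac [-0.0011 -0.0015  0.0137] F [0.4 3.9 6.7] T [ 0.65 -0.14 -0.14] w 0.605 g 30.0
```

Winding down with low torque, so this lid appears to fit. Continue.

arm_command(
  steps="0 0 0.005 0.07;0 0 0.01 0.14;0 0 0.015 0.21;0 0 0.02 0.27;0 0 0.02 0.27",
)

```text
time: 15.52
tool_pos: [0.5906, -0.053, 0.0953]
tcp_rot: [2.65, 1.685, 0.003]
wrist_force: [-0.4, 3.9, 15.3]
gripper_width: 0.603
grasp_force: 30.0
```

```bash
python3 -c "
from h import *
delta(.5897,-.053,.095)"
```

```text
t 15.53 tcp [ 0.5906 -0.053   0.0953] q [-0.1   0.53  0.19  1.82 -0.13  0.8  -0.29]
[[0.424, 0.906, 0.003], [0.906, -0.424, -0.0], [0.001, 0.002, -1.0]]
frac [-0.0023 -0.0057  0.0017] F [-0.4  3.9 15.3] T [ 0.62  0.33 -0.16] w 0.603 g 30.0
```

arm_command(
  steps="0 0 0 0.06;0 0 0 0.12;0 0 0 0.18;0 0 0 0.18",
)

```text
time: 16.02
tool_pos: [0.5909, -0.0525, 0.0953]
tcp_rot: [2.859, 1.299, 0.004]
wrist_force: [0.0, 2.6, 14.8]
gripper_width: 0.604
grasp_force: 30.0
```

```bash
python3 -c "
from h import *
delta(.5897,-.053,.095)"
```

```text
t 16.02 tcp [ 0.5909 -0.0525  0.0953] q [-0.15  0.53  0.25  1.82 -0.18  0.81 -0.53]
[[0.658, 0.753, 0.003], [0.753, -0.658, 0.0], [0.002, 0.002, -1.0]]
frac [-0.0079 -0.0038  0.0018] F [ 0.   2.6 14.8] T [0.82 0.19 0.55] w 0.604 g 30.0
```

Firm stop: torque rises with no further descent, lid origin about 90 mm. Release, retreat and check.

arm_command(
  steps="0 0 -0.02 -0.01;0 0 -0.02 -0.01;0 0 -0.02 -0.01;0 0 -0.02 -0.01;0 0 -0.02 -0.01",
  jaw=0,
)

```text
time: 16.65
tool_pos: [0.589, -0.0529, 0.0957]
tcp_rot: [-2.85, -1.32, 0.001]
wrist_force: [-0.4, 0.6, -0.5]
gripper_width: 0.994
grasp_force: 0.0
```

arm_command(
  steps="0 0 -0.3 0;0 0 -0.6 0;-0.2 0 -0.8 0;-0.4 0 -0.8 0;-0.4 0 -0.8 0",
)

```text
time: 17.27
tool_pos: [0.5491, -0.1012, 0.2167]
tcp_rot: [2.852, 1.315, -0.0]
wrist_force: [0.2, 0.7, -0.0]
gripper_width: 1.002
grasp_force: 0.0
```

```bash
python3 - <<'E'
from h import *
delta(.5897,-.053,.095)
for n in("wrist","top","scene"):
    im,d,w=cloud(n)
    if n=="wrist": cv2.imwrite("pics/w6.png",im[...,::-1])
    m=(red(im)>0)&(np.hypot(w[...,0]-.59,w[...,1]+.053)<.06)&(w[...,2]>.103)&(w[...,2]<.14)
    print(n,m.sum())
    if m.sum()<20: continue
    circ(w,m,n); p=w[m]; A=np.c_[p[:,:2]-[.59,-.053],np.ones(len(p))]; q=abs(p[:,2]-np.median(p[:,2]))<.003
    print("plane",np.linalg.lstsq(A[q],p[q][:,2],rcond=None)[0].round(4))
E
```

```text
t 17.27 tcp [ 0.5491 -0.1012  0.2167] q [-0.12  0.32  0.31  1.82 -0.11  1.02 -0.47]
[[0.65, 0.76, 0.0], [0.76, -0.65, -0.001], [-0.0, 0.001, -1.0]]
frac [ 0.4201 -0.0035  0.8112] F [ 0.2  0.7 -0. ] T [-0.05  0.17 -0.03] w 1.002 g 0.0
wrist 3685
wrist 3685 [ 0.5897 -0.0528] 0.0275 [ 0.5902 -0.0525  0.1134]
plane [ 0.0004 -0.0017  0.1134]
top 214
top 214 [ 0.5896 -0.0513] 0.0268 [ 0.5939 -0.0458  0.113 ]
plane [0.0075 0.0068 0.113 ]
scene 387
scene 387 [ 0.5905 -0.0551] 0.0275 [ 0.5928 -0.0574  0.1134]
plane [-0.0056  0.0103  0.1136]
```

View pics/w6.png

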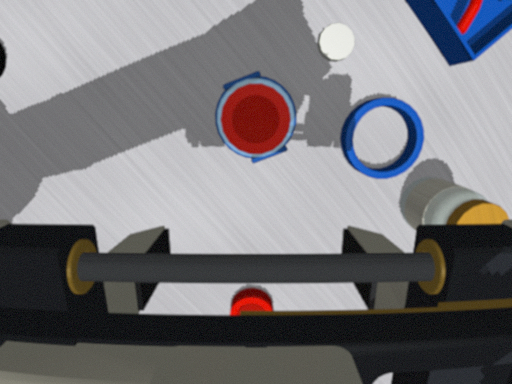

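The picture shows the lid seated on the jar at (257,118). Its top is at 113.4 mm (home is 113), it is level, and it is centred at (0.5897,-0.0528). The other red lid, at (252,302), is untouched. The robot is clear of everything, so I'm handing in.

```bash
python3 -c "
from h import *
print(manip.close_job())"
```

```text
the job is handed in; nothing more can be done
None
```

The chilli jar is closed: the first red lid I tried, starting at (0.518, 0.249), fit and wound down to a firm stop, and it measured level and centred with its top at 113.4 mm (113 is home); the other red lid was never touched and lies flat, and the job is handed in, though the hand-in gave no verdict.

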